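# Lock a microplate clamp by its knob in an L-shaped slot

### The job

A microplate lies loose in the nest of a bench clamp. With a fingertip, gently push the clamp's upright knob along the long leg of its L-shaped slot until it stops at the corner, so that the jaw slides the plate towards its far stop, and then push it sideways to the very end of the short leg to lock the jaw. Only push the knob: do not grip it or pull it up, do not lift the plate, and leave the rack, bottle, tip box and jar standing where they are.

Things in the scene. Friction and masses are not known exactly. Their poses are not given: they have to be found in the camera images.
- clamp: Fixed bench clamp, base 300 x 170 x 12 mm of aluminium. Origin: centre of its underside, on the bench. Its x axis runs along its length, from the white slotted housing (x -150 to -20 mm, 170 mm wide, flat top 46 mm above the bench) to the nest with the plate (x -10 to 140 mm) and the plain far stop bar at x = 140 mm, 26 mm high. The L-shaped slot (16 mm wide) is cut in the housing's top: its long leg runs along +x, its short leg from the corner along -y.
- slot_start (a point): Centre line of the slot at the outer end of the long leg, at the housing's top face (46 mm above the bench). Knob axis here when joint jaw reads 0 and joint pin 0.
- slot_corner (a point): Crossing of the slot's two centre lines at the corner, at the housing's top face; 60 mm from slot_start along the clamp's +x. The slot's wall stops the knob 2 mm past it.
- slot_end (a point): Centre line of the slot at the end of the short leg, at the housing's top face; 35 mm from slot_corner along the clamp's -y. The slot's wall stops the knob 2 mm past it.
- knob_top (a point): Centre of the top of the knob: a plain upright black cylinder, 24 mm in diameter, which stands on the slot from 49 to 91 mm above the bench. A 12 mm pin under it runs in the slot with 2 mm play to each side. It slides stiffly (about 3 N along the long leg, 2 N along the short leg) and stays where it is left.
- jaw (a joint): Travel of the knob and jaw along the long leg, m: 0 at slot_start, 0.060 on the centre line of the short leg, 0.062 against the corner's far wall. The knob can enter the short leg only from 0.058 up. Starts between 0 and 0.022.
- pin (a joint): Travel of the knob along the short leg, m: 0 in the long leg (play -0.002 to 0.002), 0.035 at slot_end, 0.037 against the end wall.
- plunger (a joint): How far the knob is pulled up, m: 0 down (a spring of 6 N or more keeps it down), at most 0.015. It must stay down.
- plate: White microplate with 48 wells, 86 x 128 x 14.5 mm, 0.12 kg, loose in the nest. Origin: centre of its underside, 12 mm above the bench. Against the far stop it lies 97 mm along the clamp's x; it starts 8 to 18 mm short of that, and the jaw, a steel bar that goes with the knob, pushes it there. It is not to be handled.
- tube_rack: Bystander: white rack 60 x 120 mm with six blue-capped tubes, 94 mm high. Origin: centre of its underside.
- bottle: Bystander: white bottle, 56 mm in diameter, 105 mm high. Origin: centre of its underside.
- tip_box: Bystander: yellow tip box with clear lid, 120 x 84 x 56 mm. Origin: centre of its underside.
- jar: Bystander: small amber jar, 44 mm in diameter, 55 mm high. Origin: centre of its underside.

How it is judged:
By the outcome, as a careful person would: the job done as asked, in the order asked, and still so for the second after the job is handed in, with the robot touching nothing.
It also fails if it takes over 45 s, if anything falls off the work surface, if the arm or the gripper's body presses on something with over 40 N, if the wrist force passes 120 N, or if a joint passes its speed limit or range.

### The arm

A 7-joint arm with a two-finger parallel gripper is mounted at the origin on the work surface. World frame = base frame: x ahead of the robot, y to its left, z up, the work surface at z = 0. Lengths are in m, angles in rad, forces in N, time in s.
With the tool pointing down it reaches from about 0.4 to 0.75 m from the base axis. Payload 19.5 kg.
Tool frame: the origin (TCP) lies on the centre line of the jaws, within the pads' length; the fingertips stand 17 mm ahead of it and the grasp point (between the pads) lies 2 mm behind it; x points along the fingers, z is the direction in which the jaws open and shut, and the axes are right-handed (so a half turn about x gives the same grasp; the last joint's range is limited). The gripper opens to 85 mm and grips with 20 to 120 N. Pads are 22 mm wide; open, the fingers measure 114 mm over their backs; the gripper's body (76 mm by 85 mm) begins 54 mm behind the grasp point. The pads swing forward as they close: fully open they stand 13 mm farther back than shut.
Start: joints at [-1.274, 0.707, -0.028, 1.485, 0.022, 0.951, -0.075], TCP at [0.191, 0.542, 0.248] pointing down, gripper open.
Joint ranges: [-2.71, 2.71], [-0.32, 2.16], [-1.57, 1.52], [0, 2.45], [-1.46, 4.6], [0, 2.02], [-2.83, 2.83]. Speed limits (rad/s): [1.89, 1.89, 2.57, 2.57, 3.01, 3.01, 3.01].

### API

Orientations are given as a rotation vector (axis times angle).
In Python, from plant import state, capture, close_job gives the robot as it stands. The module is installed in compiled form; this text tells all that it offers.
- The arm moves only by the tool arm_command, never from a script. Its argument "plan" is text: rows parted by semicolons, each of 5 numbers parted by spaces: the shift along the world's x, y, z in cm, then the turn about the world's z in degrees, then the finger opening in cm, from 0 to 8.54. A call has 1 to 8 rows; each row is the pose to reach, as a shift and turn from the pose commanded when the call began; what a row does not reach only later rows make up. A row lasts 1/8 s, in which the tool goes at most 62.5 mm and 10.7 degrees, less where a joint would pass 70% of its speed; a pose out of reach is approached as far as the arm can. A call with a gripper value outside its range is refused whole. The fingers move at their own pace and stop on an object; the grip force is fixed at half the most. Time passes only in rows, so rows that repeat a pose let the fingers close. It gives the time, the measured TCP pose, the force and the opening at its end, in the units of the state.
- state(): the state, without advancing time (a new reading comes with each control period).
- capture(name): name is "side" or "top"; returns a dict with "frame" (384x512x3 uint8, red, green, blue), "fx", "fy", "cx", "cy" (pixels), "position" and "attitude" of the camera in the world. Camera axes: x right, y down, z forward; pixel columns grow to the right and rows downward; lengths in m; the calibration is good to about 2 mm. A picture is of the moment at which its call begins. There is no depth.
- close_job(): hands the job in, once; it reports no verdict.
The state is a dict: "time_s": time; "joint_pos": joint angles; "joint_vel": joint speeds; "joint_torque": joint torques, N m; "tcp_pos": TCP position; "orientation": TCP orientation; "ft_force": force on the tool from outside, world axes, zero at the start; "moment": the same for the moment, N m; "width": finger opening in m.
Only numpy, scipy, OpenCV 4.12 (cv2) and the standard library are available. Lean on these libraries where they do the work, as an engineer would, in place of code of your own. Each camera call takes 0.05 s, during which the arm holds its last target.

## Working session

There is one attempt and no reset: what is moved stays moved. The work goes in short steps, Python scripts to look and compute and a tool call to move; the robot and the scene stay as the last step left them, time stands still between calls to the robot, and variables do not carry over. Pictures are saved under pics/ and viewed, and the job is handed in when it is done.

Besides the shell and the picture viewer there is one more tool, called after ">>>" as a command line: name --argument value ..., lists and objects as JSON in quotes. arm_command: Moves the arm, as the interface text tells. Its arguments: {"type":"object","properties":{"plan":{"type":"string"}},"required":["plan"]}

```bash
mkdir -p pics; cat > h.py <<'E'
import numpy as np, cv2
from scipy.spatial.transform import Rotation as R
from plant import state, capture, close_job
def att(c):
    a=np.array(c["attitude"],float)
    return a if a.shape==(3,3) else (R.from_rotvec(a) if a.size==3 else R.from_quat(a)).as_matrix()
def onplane(c,u,v,z):
    d=att(c)@np.array([(u-c["cx"])/c["fx"],(v-c["cy"])/c["fy"],1.]); p=np.array(c["position"],float)
    return p+d*(z-p[2])/d[2]
def proj(c,P):
    q=att(c).T@(np.array(P,float)-np.array(c["position"])); return np.array([c["fx"]*q[0]/q[2]+c["cx"],c["fy"]*q[1]/q[2]+c["cy"]])
def save(c,n): cv2.imwrite("pics/"+n+".png",cv2.cvtColor(c["frame"],cv2.COLOR_RGB2BGR))
E
python3 - <<'E'
from h import *
for n in("side","top"):
    c=capture(n); save(c,n+"0"); print(n,c["position"],c["attitude"],c["fx"],c["cx"],c["cy"])
s=state();print(s["time_s"],s["tcp_pos"],s["orientation"],s["ft_force"],s["width"])
E
```

```text
side [0.22646024 0.50851035 0.50759261] [-0.7638561   2.42584512 -1.26787584] 349.37316774721495 255.514782455539 199.94275080969413
top [0.54305015 0.00120406 1.08677522] [-2.20473616  2.17318462 -0.03655004] 408.7664830827824 251.5479082730602 192.15573857032484
0.1 [0.19105213 0.5421251  0.24788409] [-0.95666136  1.35141545  0.95571449] [-0.33124386 -0.07723059 -0.09656069] 0.08556805141698039
```

```bash
ls pics
```

```text
side0.png
top0.png
```

View pics/side0.png

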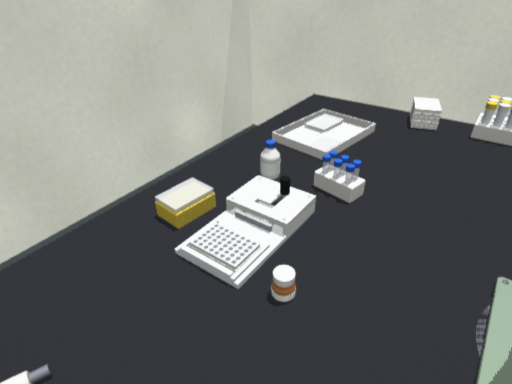

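View pics/top0.png

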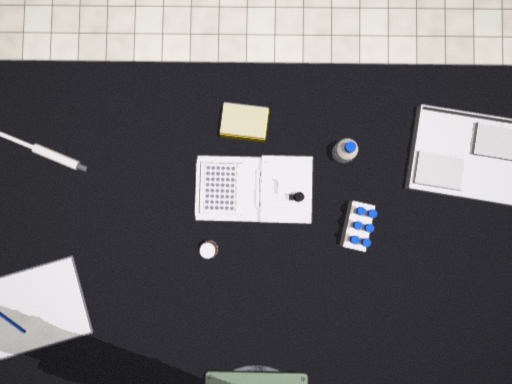

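The top view shows the clamp's long axis along image left (world +y). The knob is near (298,197) and the slot's short leg near (276,185). The bottle (346,150) and rack (358,226) are to the right. I'll enlarge the clamp and measure it.

```bash
python3 - <<'E'
from h import *
c=capture("top"); f=c["frame"]
cr=f[140:260,180:390]; cv2.imwrite("pics/topz.png",cv2.cvtColor(cv2.resize(cr,None,fx=3.8,fy=3.8,interpolation=cv2.INTER_CUBIC),cv2.COLOR_RGB2BGR))
print(att(c).round(3))
hsv=cv2.cvtColor(f,cv2.COLOR_RGB2HSV)
m=(f.min(2)>110).astype(np.uint8)
n,l,st,ce=cv2.connectedComponentsWithStats(m)
for i in range(1,n):
    if 150<st[i,4]: print(st[i],ce[i])
for (u,v) in [(313,156),(312,223),(261,156),(260,222)]: print(u,v,onplane(c,u,v,.046).round(4))
for (u,v) in [(196,156),(195,220)]: print(u,v,onplane(c,u,v,.012).round(4))
print(onplane(c,298.5,197,.091))
s=capture("side"); f=s["frame"]
cv2.imwrite("pics/sidez.png",cv2.cvtColor(cv2.resize(f[140:280,170:370],None,fx=4,fy=4,interpolation=cv2.INTER_CUBIC),cv2.COLOR_RGB2BGR))
E
```

```text
[[ 0.015 -0.999  0.049]
 [-1.    -0.014  0.016]
 [-0.015 -0.049 -0.999]]
[    0     0   512    66 32219] [258.98832987  30.9822465 ]
[ 220  102   49   37 1441] [243.73629424 119.70714781]
[ 409  104  103  102 8303] [462.70022883 155.26737324]
[  0 131  86  40 695] [ 46.22733813 152.48201439]
[335 138  23  24 291] [345.91065292 149.8419244 ]
[ 194  155  119   69 7712] [253.44813278 188.36021784]
[343 200  33  52 819] [357.52869353 225.57997558]
[199 242  17  17 221] [207.14932127 250.11764706]
[   0  256   93  104 6737] [ 41.65548464 307.01914799]
[ 206  372  102   12 1014] [259.50690335 377.60157791]
313 156 [ 0.6886 -0.1378  0.046 ]
312 223 [ 0.5178 -0.1366  0.046 ]
261 156 [ 0.6869 -0.005   0.046 ]
260 222 [ 0.5184 -0.0048  0.046 ]
196 156 [0.6894 0.167  0.012 ]
195 220 [0.5202 0.166  0.012 ]
[ 0.58154129 -0.09735649  0.091     ]
```

View pics/topz.png

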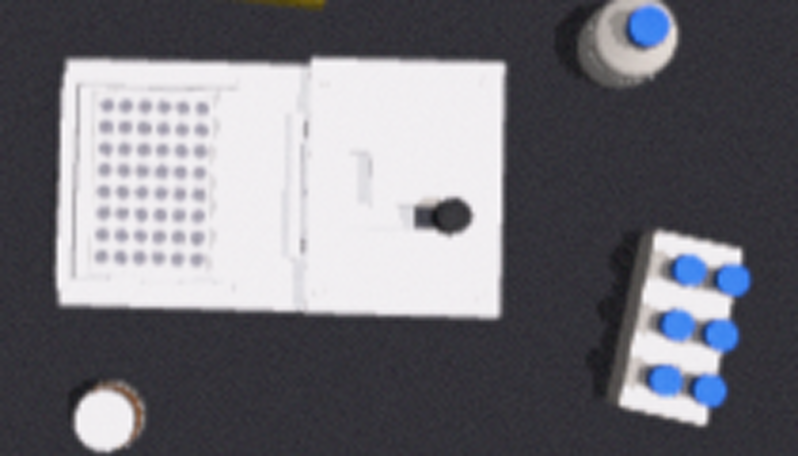

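View pics/sidez.png

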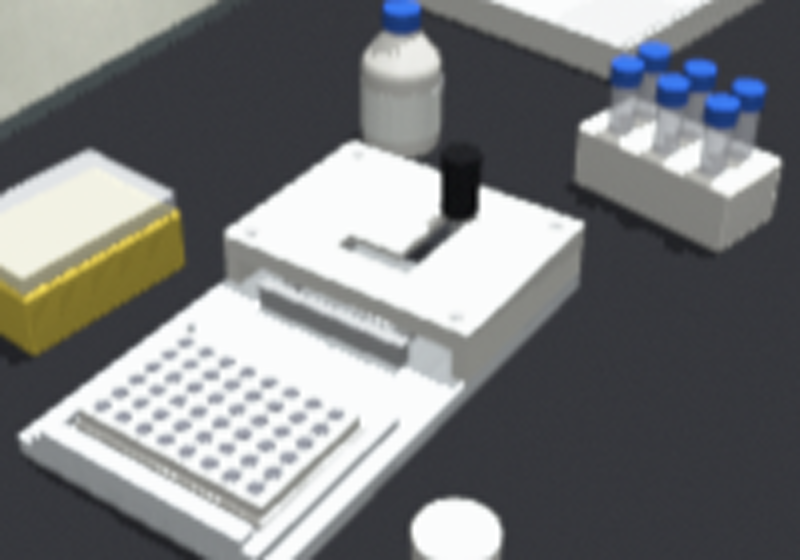

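```bash
python3 - <<'E'
from h import *
s=state(); print(R.from_rotvec(s["orientation"]).as_matrix().round(3), s["tcp_pos"])
c=capture("top"); g=cv2.cvtColor(c["frame"],cv2.COLOR_RGB2GRAY)
m=(g[185:210,280:312]<80).astype(np.uint8)
n,l,st,ce=cv2.connectedComponentsWithStats(m); print(st[1:],ce[1:])
print(c["frame"][190:206,284:308].mean(2).astype(int))
print(c["frame"][178:204,268:292].mean(2).astype(int))
d=capture("side"); g=cv2.cvtColor(d["frame"],cv2.COLOR_RGB2GRAY)
print(g[172:200,278:294])
E
```

```text
[[-0.    -0.943  0.332]
 [-0.001  0.332  0.943]
 [-1.    -0.    -0.001]] [0.19104105 0.54219378 0.24801119]
[[10  8 13  8 76]] [[16.63157895 11.5       ]]
[[240 240 239 240 241 239 239 239 239 239 239 239 240 239 239 238 239 239
  241 240 239 239 240 240]
 [240 239 239 239 240 239 239 231 230 232 231 230 235 222 218 215 214 228
  238 240 239 240 239 240]
 [239 239 240 239 239 237 230 212 209 210 206 187 198 143 129 109 109 170
  218 236 239 240 239 240]
 [234 231 230 231 228 219 195 183 184 183 173 116  82  68  68  58  64  83
  141 215 237 241 238 240]
 [229 215 213 212 205 140 125 125 129 123 100  55  52  54  53  56  54  58
   77 147 232 240 240 241]
 [238 223 219 219 213 107  79  77  79  66  37  45  59  55  56  56  60  54
   57  97 213 237 240 240]
 [238 224 220 221 212 103  71  73  70  50  17  46  58  54  58  56  58  62
   55  81 175 235 240 241]
 [238 229 220 220 211 103  75  72  65  38  22  45  57  62  62  59  59  61
   61  89 189 235 240 240]
 [239 239 224 220 210 103  78  74  72  52  29  34  53  58  56  62  59  58
   67 108 213 237 240 240]
 [237 236 226 225 219 134 113 107 10
[... 4475 characters left out ...]
  16  18 109 248 252 252 251]
 [251 238 100  18  16  17  15  17  17  17  18 108 248 252 252 252]
 [251 226  89  21  16  17  16  17  18  16  20 110 248 252 252 252]
 [251 238 102  22  17  18  19  17  16  18  34 129 249 252 252 252]
 [237 225 114  38  20  17  19  16  19  25  68 185 250 252 252 252]
 [200 174 121  77  41  31  28  33  45  75 121 213 250 252 252 252]
 [171 144 122  89  71  76  71  91 132 167 225 241 251 252 252 252]
 [143 119  98  77  84 100 108 157 228 239 250 251 252 252 252 252]
 [112  90  71  67  86 115 159 231 250 251 252 252 252 252 252 252]
 [ 84  69  65  70 108 178 232 250 252 252 252 252 252 252 252 252]
 [ 68  65  70 104 193 238 250 252 252 252 252 252 252 252 252 252]]
```

```bash
python3 - <<'E'
from h import *
c=capture("top"); d=capture("side")
k=onplane(c,298.9,196.4,.091); print("knob",k, "side px",proj(d,k), "bottom",proj(d,[k[0],k[1],.049]))
print("short leg edges",onplane(c,271.6,190,.046),onplane(c,278.1,190,.046),"end wall",onplane(c,275,178.6,.046), "long leg rows",onplane(c,285,193.2,.046),onplane(c,285,199.8,.046))
for n,u,v in(("bottle",350,147),("rack",373,213)): print(n,onplane(c,u,v,.1))
E
```

```text
knob [ 0.58301621 -0.09831491  0.091     ] side px [285.28569934 176.49262709] bottom [284.74866436 191.60856516]
short leg edges [ 0.60015597 -0.0332176   0.046     ] [ 0.60038697 -0.0497652   0.046     ] end wall [ 0.62940365 -0.04152547  0.046     ] long leg rows [ 0.59247335 -0.06741026  0.046     ] [ 0.57566576 -0.0675914   0.046     ]
bottle [ 0.7041094  -0.21984578  0.1       ]
rack [ 0.54530386 -0.27533354  0.1       ]
```

The knob sits at (0.583, -0.098). The long leg's centre line is x≈0.584, the short leg's is y≈-0.0415, and slot_end is x≈0.621. Sizes and heights agree with the task text, and the side view backs up the knob position. I'll go behind the knob with closed fingers.

>>> arm_command --plan "2.5 -4.3 0 -9 0; 5 -8.6 0 -18 0; 7.5 -13 0 -27 0; 10 -17.3 0 -36 0; 12.5 -21.6 0 -45 0; 15 -26 0 -54 0; 17.5 -30.3 0 -63 0; 20 -34.7 0 -70.6 0"

```text
time_s: 1.4
tcp_pos: [0.3918, 0.194, 0.2484]
orientation: [0.004, 1.57, -0.003]
ft_force: [1.7, 0.7, -0.3]
width: 0.0004
```

>>> arm_command --plan "2.5 -4.3 0 0 0; 5 -8.6 0 0 0; 7.5 -13 0 0 0; 10 -17.3 0 0 0; 12.5 -21.6 0 0 0; 15 -26 0 0 0; 17.3 -30 0 0 0; 19.3 -33.5 0 0 0"

```text
time_s: 2.4
tcp_pos: [0.5846, -0.1414, 0.2482]
orientation: [0.001, 1.571, -0.001]
ft_force: [0.6, 0.8, 0.0]
width: -0.0003
```

```bash
python3 - <<'E'
from h import *
s=state();print(s["time_s"],s["tcp_pos"],R.from_rotvec(s["orientation"]).as_matrix().round(3),s["ft_force"],s["width"],s["joint_pos"])
E
```

```text
2.4 [ 0.58464912 -0.14137393  0.24822783] [[-0.     0.001  1.   ]
 [-0.     1.    -0.001]
 [-1.    -0.    -0.   ]] [0.62137567 0.77919838 0.03397009] -0.0002708374175990438 [ 0.08930993  0.75972278  0.20192571  1.384574   -0.16342206  1.01358688
  0.32294127]
```

>>> arm_command --plan "0 -0.3 -4 0 0; 0 -0.3 -8 0 0; 0 -0.3 -12 0 0; 0 -0.3 -14.5 0 0; 0 -0.3 -16 0 0; 0 -0.3 -16.6 0 0; 0 -0.3 -16.6 0 0"

```text
time_s: 3.28
tcp_pos: [0.5843, -0.1428, 0.0827]
orientation: [0.0, 1.57, -0.0]
ft_force: [0.3, -0.5, -0.3]
width: 0.0001
```

```bash
python3 - <<'E'
from h import *
d=capture("side"); cv2.imwrite("pics/s1.png",cv2.cvtColor(cv2.resize(d["frame"][100:260,190:390],None,fx=3.7,fy=3.7,interpolation=cv2.INTER_CUBIC),cv2.COLOR_RGB2BGR))
E
```

```text
(no output)
```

View pics/s1.png

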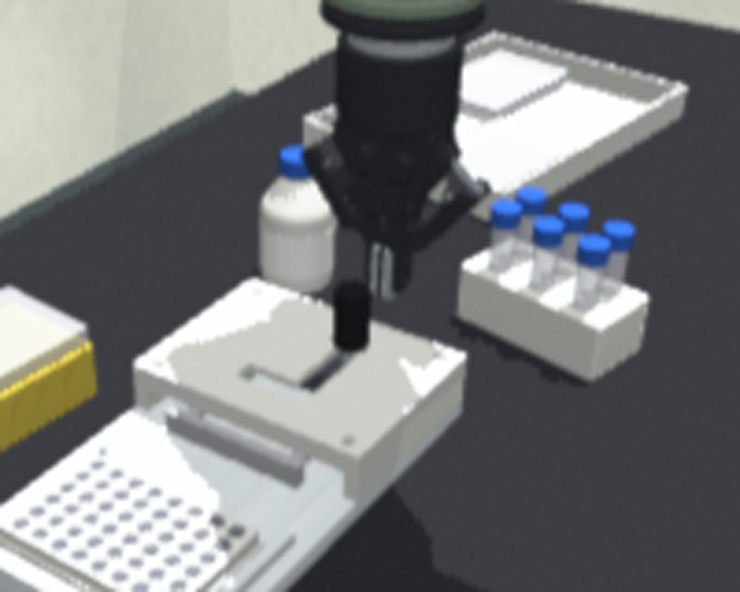

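The fingertip stands behind the knob with clearance (fingers at (385,275), knob at (350,315) in the crop). Next I push along the long leg.

>>> arm_command --plan "0 1 0 0 0; 0 1.7 0 0 0; 0 2.2 0 0 0; 0 2.7 0 0 0; 0 3.2 0 0 0; 0 3.8 0 0 0; 0 4.4 0 0 0; 0 5 0 0 0"

```text
time_s: 4.32
tcp_pos: [0.5842, -0.0923, 0.0823]
orientation: [0.0, 1.571, -0.0]
ft_force: [2.0, -5.0, 2.8]
width: -0.0002
```

```bash
python3 - <<'E'
from h import *
d=capture("side"); cv2.imwrite("pics/s2.png",cv2.cvtColor(cv2.resize(d["frame"][100:260,190:390],None,fx=3.7,fy=3.7,interpolation=cv2.INTER_CUBIC),cv2.COLOR_RGB2BGR))
s=state();print(s["time_s"],s["tcp_pos"],s["ft_force"])
E
```

```text
4.375 [ 0.58414801 -0.09131957  0.08220892] [ 1.28432465 -1.56244679  1.21305887]
```

View pics/s2.png

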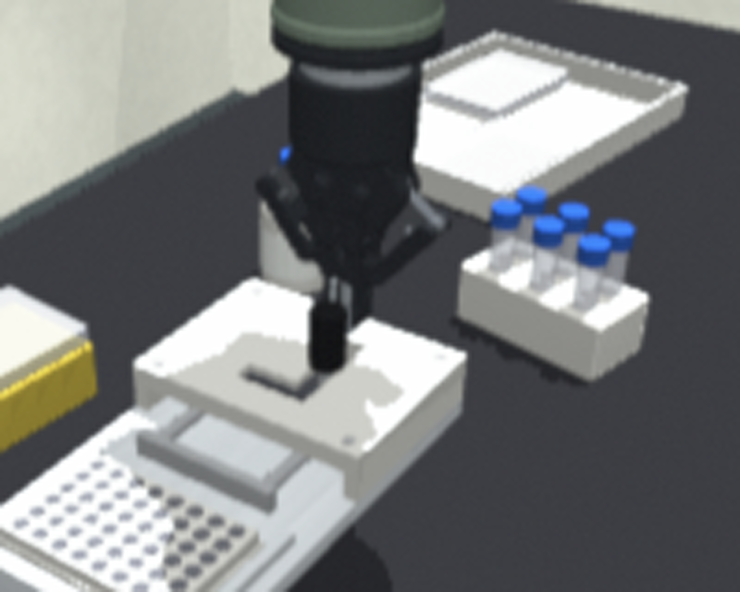

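The knob and jaw are moving together, and the push force is about 5 N. I'll continue slowly.

>>> arm_command --plan "0 0.4 0 0 0; 0 0.8 0 0 0; 0 1.2 0 0 0; 0 1.5 0 0 0; 0 1.8 0 0 0; 0 2.0 0 0 0; 0 2.2 0 0 0; 0 2.4 0 0 0"

```text
time_s: 5.38
tcp_pos: [0.584, -0.0687, 0.0822]
orientation: [0.0, 1.571, -0.0]
ft_force: [1.4, -4.2, 0.3]
width: 0.0
```

>>> arm_command --plan "0 0.1 0 0 0; 0 0.2 0 0 0; 0 0.3 0 0 0"

```text
time_s: 5.75
tcp_pos: [0.5841, -0.0658, 0.0823]
orientation: [0.0, 1.571, -0.0]
ft_force: [2.1, -4.3, -0.5]
width: -0.0001
```

>>> arm_command --plan "0 0.1 0 0 0; 0 0.1 0 0 0"

```text
time_s: 6.0
tcp_pos: [0.5841, -0.0646, 0.0823]
orientation: [0.0, 1.571, -0.0]
ft_force: [2.5, -2.1, -1.1]
width: 0.0005
```

>>> arm_command --plan "0 0.1 0 0 0; 0 0.1 0 0 0"

```text
time_s: 6.25
tcp_pos: [0.5841, -0.0636, 0.0823]
orientation: [0.0, 1.571, -0.0]
ft_force: [1.9, -2.7, -0.4]
width: -0.0001
```

>>> arm_command --plan "0 0.1 0 0 0; 0 0.1 0 0 0"

```text
time_s: 6.5
tcp_pos: [0.5841, -0.0626, 0.0823]
orientation: [0.0, 1.571, -0.0]
ft_force: [2.1, -3.9, -0.2]
width: -0.0
```

>>> arm_command --plan "0 0.1 0 0 0; 0 0.1 0 0 0"

```text
time_s: 6.75
tcp_pos: [0.5841, -0.0616, 0.0822]
orientation: [0.0, 1.571, 0.0]
ft_force: [1.9, -2.5, -0.6]
width: -0.0001
```

>>> arm_command --plan "0 0.1 0 0 0; 0 0.1 0 0 0"

```text
time_s: 7.0
tcp_pos: [0.5841, -0.0606, 0.0822]
orientation: [0.0, 1.571, -0.0]
ft_force: [1.7, -2.8, -0.2]
width: -0.0003
```

```bash
python3 - <<'E'
from h import *
d=capture("side"); cv2.imwrite("pics/s3.png",cv2.cvtColor(cv2.resize(d["frame"][140:290,170:350],None,fx=4,fy=4,interpolation=cv2.INTER_CUBIC),cv2.COLOR_RGB2BGR))
s=state();print(s["time_s"],s["tcp_pos"],s["ft_force"])
E
```

```text
7.05 [ 0.58409342 -0.0605938   0.08226207] [ 2.11002365 -3.65567275 -0.42065155]
```

View pics/s3.png

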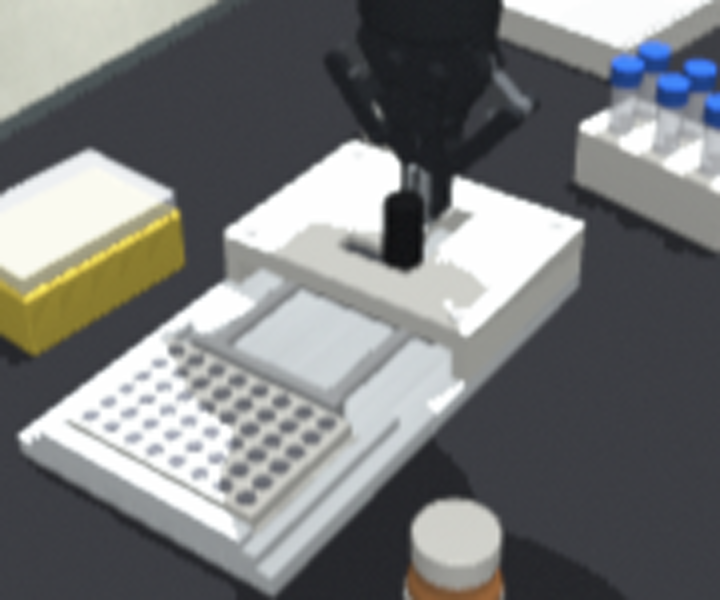

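The jaw is on the plate and the plate is near its stop. The knob (402,230) is almost at the corner, with no wall contact yet.

>>> arm_command --plan "0 0.1 0 0 0; 0 0.1 0 0 0"

```text
time_s: 7.3
tcp_pos: [0.5841, -0.0597, 0.0823]
orientation: [0.0, 1.571, -0.0]
ft_force: [2.1, -3.0, -0.2]
width: -0.0002
```

>>> arm_command --plan "0 0.1 0 0 0; 0 0.1 0 0 0"

```text
time_s: 7.55
tcp_pos: [0.5841, -0.0594, 0.0823]
orientation: [-0.0, 1.571, -0.001]
ft_force: [1.8, -7.1, -0.9]
width: -0.0
```

>>> arm_command --plan "0 0.1 0 0 0; 0 0.1 0 0 0"

```text
time_s: 7.8
tcp_pos: [0.5841, -0.0591, 0.0823]
orientation: [-0.001, 1.571, -0.002]
ft_force: [1.8, -11.0, -0.3]
width: 0.0001
```

```bash
python3 - <<'E'
from h import *
c=capture("top"); save(c,"t4")
cv2.imwrite("pics/t4z.png",cv2.cvtColor(cv2.resize(c["frame"][140:240,180:330],None,fx=5,fy=5,interpolation=cv2.INTER_CUBIC),cv2.COLOR_RGB2BGR))
s=state();print(s["time_s"],s["tcp_pos"],s["ft_force"])
E
```

```text
7.85 [ 0.58407586 -0.05912331  0.08231667] [  1.92623775 -11.83151104  -1.37766248]
```

View pics/t4z.png

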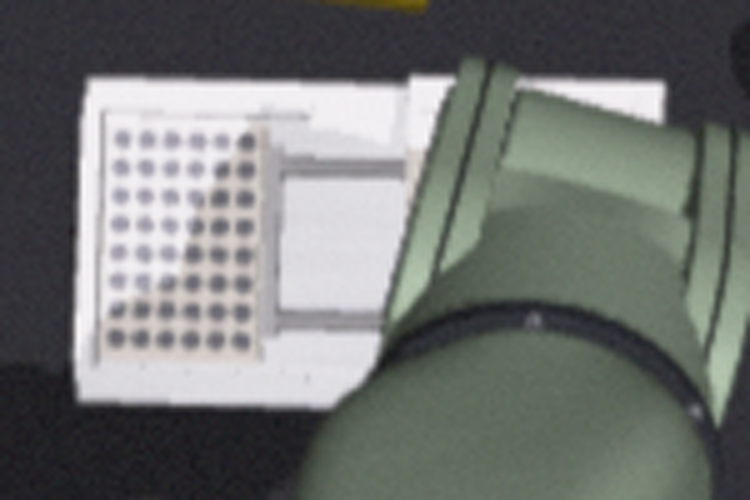

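Contact with the wall: the force rose to 11 N with no more motion. The plate lies against its stop. Now I back off, go round at the same height to the knob's -x side, and stay clear of it.

>>> arm_command --plan "0 -1 0 0 0; 0 -3 0 0 0; -2.5 -3 0 0 0; -5 -3 0 0 0; -5.5 -1 0 0 0; -5.5 1 0 0 0; -5.5 1.9 0 0 0; -5.5 1.9 0 0 0"

```text
time_s: 8.85
tcp_pos: [0.5292, -0.039, 0.0823]
orientation: [-0.0, 1.571, -0.0]
ft_force: [-0.3, -0.3, -0.4]
width: -0.0
```

```bash
python3 - <<'E'
from h import *
d=capture("side"); cv2.imwrite("pics/s5.png",cv2.cvtColor(cv2.resize(d["frame"][140:290,170:350],None,fx=4,fy=4,interpolation=cv2.INTER_CUBIC),cv2.COLOR_RGB2BGR))
g=cv2.cvtColor(d["frame"],cv2.COLOR_RGB2GRAY); print(g[184:212,260:284])
for y in(-.0355,-.0395,-.0415):
  print(proj(d,[.584,y,.091]),proj(d,[.584,y,.049]))
s=state();print(s["time_s"],s["tcp_pos"],s["ft_force"])
E
```

```text
[[254 254 254 254 254 254 254 254 254 254 254 254 254 254 254 253 182  78
   37  30  34  36  38  35]
 [254 254 254 254 254 254 254 254 254 254 254 254 254 254 254 254 245 168
   65  34  34  33  35  32]
 [254 254 254 254 254 254 254 254 254 254 251 250 254 254 254 254 254 243
  122  44  33  32  31  31]
 [254 254 254 254 254 254 254 243 229 224 193 193 224 234 249 254 254 253
  214 115  82  93  75  45]
 [254 254 254 254 254 253 230 155 100  88  75  76  93 121 191 242 254 254
  251 238 214 232 202 128]
 [254 254 254 254 254 233 117  56  37  33  32  34  35  47  94 202 254 254
  254 254 252 254 251 238]
 [254 254 254 254 254 162  54  28  27  27  27  27  28  29  56 162 253 254
  254 254 254 254 254 253]
 [254 254 254 254 254 149  42  28  26  26  26  26  25  26  29 126 253 254
  254 254 254 254 254 248]
 [254 254 254 254 254 147  42  23  25  25  27  26  24  23  20 120 253 254
  254 254 254 254 248 210]
 [254 254 254 254 254 147  41  22  22  22  24  23  22  21  21 121 253 254
  254 254 252 243 207 157]
 [254 254 254 254 254 148  39  20  21  20  20  18  21  20  18 120 253 254
  254 249 225 18
[... 1276 characters left out ...]
 177 240 254 254 254
  254 254 254 254 254 254]
 [246 220 209 207 208 208 203 187 184 166 165 154 179 244 253 254 254 254
  254 254 254 254 254 254]
 [220 209 208 208 208 208 208 206 206 204 203 197 210 241 245 246 246 246
  248 254 254 254 254 254]
 [209 208 207 207 208 208 207 208 207 208 208 208 209 214 216 215 215 216
  220 244 246 246 248 254]
 [205 207 208 207 208 208 208 208 208 208 207 208 208 208 208 208 208 208
  209 214 215 215 221 244]]
[270.01201716 188.44617954] [269.90360907 203.98981238]
[271.00959671 187.63849293] [270.8718328  203.15436315]
[271.50581982 187.23672772] [271.35352762 202.73872413]
8.9 [ 0.52910869 -0.03955721  0.08225878] [-0.59879896 -0.78574317 -0.29707509]
```

View pics/s5.png

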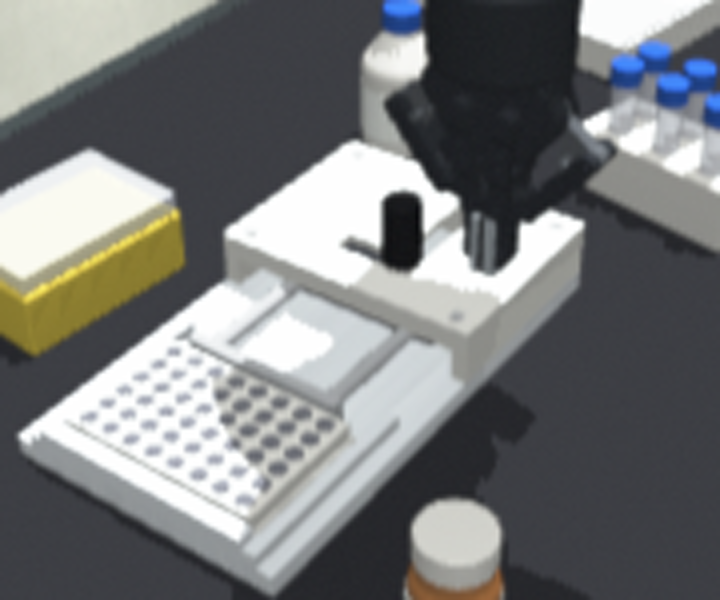

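The knob stays at the corner (centre column ≈270, so y≈-0.037). The finger is on its -x side. Next I push sideways.

>>> arm_command --plan "0.8 0.2 0 0 0; 1.6 0.2 0 0 0; 2.2 0.2 0 0 0; 2.6 0.2 0 0 0; 3 0.2 0 0 0; 3.4 0.2 0 0 0; 3.8 0.2 0 0 0; 4.2 0.2 0 0 0"

```text
time_s: 9.9
tcp_pos: [0.5711, -0.0368, 0.0822]
orientation: [0.0, 1.571, -0.0]
ft_force: [-4.8, -0.4, 1.0]
width: -0.0002
```

```bash
python3 - <<'E'
from h import *
d=capture("side"); cv2.imwrite("pics/s6.png",cv2.cvtColor(cv2.resize(d["frame"][140:290,170:350],None,fx=4,fy=4,interpolation=cv2.INTER_CUBIC),cv2.COLOR_RGB2BGR))
s=state();print(s["time_s"],s["tcp_pos"],s["ft_force"])
E
```

```text
9.95 [ 0.57167363 -0.03680537  0.08222444] [-1.27594635 -1.06184206 -0.56552656]
```

View pics/s6.png

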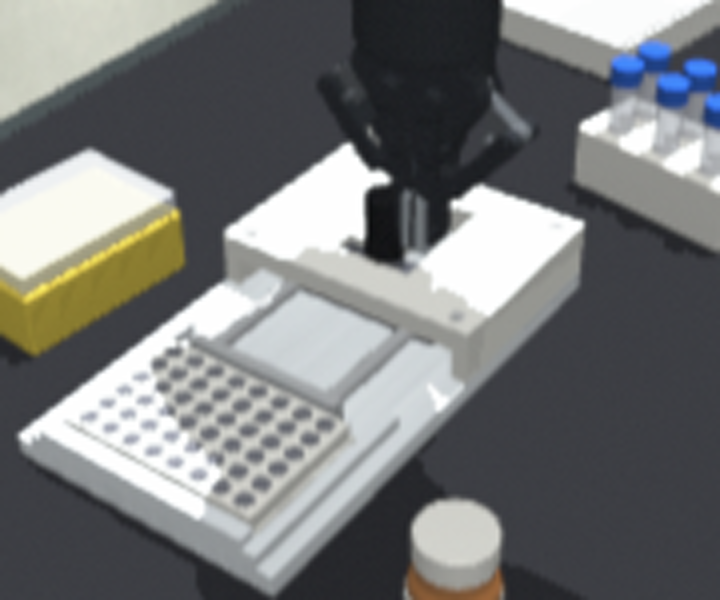

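The knob (382,225) is entering the short leg. I'll continue.

>>> arm_command --plan "0.3 0 0 0 0; 0.6 0 0 0 0; 0.9 0 0 0 0; 1.2 0 0 0 0; 1.4 0 0 0 0; 1.6 0 0 0 0; 1.8 0 0 0 0; 1.9 0 0 0 0"

```text
time_s: 10.95
tcp_pos: [0.5902, -0.0369, 0.0822]
orientation: [0.0, 1.571, -0.0]
ft_force: [-3.9, -3.5, -0.0]
width: -0.0001
```

>>> arm_command --plan "0.1 0 0 0 0; 0.2 0 0 0 0; 0.2 0 0 0 0"

```text
time_s: 11.32
tcp_pos: [0.5922, -0.0368, 0.0823]
orientation: [0.0, 1.571, -0.0]
ft_force: [-3.3, -2.1, 0.5]
width: 0.0003
```

>>> arm_command --plan "0.1 0 0 0 0; 0.1 0 0 0 0"

```text
time_s: 11.58
tcp_pos: [0.5932, -0.0367, 0.0823]
orientation: [0.0, 1.571, -0.0]
ft_force: [-3.5, -2.5, -0.8]
width: -0.0001
```

>>> arm_command --plan "0.1 0 0 0 0; 0.1 0 0 0 0"

```text
time_s: 11.82
tcp_pos: [0.5942, -0.0367, 0.0823]
orientation: [0.0, 1.571, -0.0]
ft_force: [-3.6, -2.5, -0.4]
width: -0.0004
```

>>> arm_command --plan "0.1 0 0 0 0; 0.1 0 0 0 0"

```text
time_s: 12.08
tcp_pos: [0.5952, -0.0367, 0.0823]
orientation: [0.0, 1.571, -0.0]
ft_force: [-4.4, -1.7, 0.7]
width: -0.0001
```

>>> arm_command --plan "0.1 0 0 0 0; 0.1 0 0 0 0"

```text
time_s: 12.32
tcp_pos: [0.5961, -0.0367, 0.0823]
orientation: [0.0, 1.571, -0.0]
ft_force: [-3.0, -2.5, -0.3]
width: -0.0002
```

>>> arm_command --plan "0.1 0 0 0 0; 0.1 0 0 0 0"

```text
time_s: 12.58
tcp_pos: [0.5967, -0.0367, 0.0822]
orientation: [0.0, 1.572, -0.0]
ft_force: [-5.6, -2.2, 2.0]
width: 0.0
```

>>> arm_command --plan "0.1 0 0 0 0; 0.1 0 0 0 0"

```text
time_s: 12.82
tcp_pos: [0.5971, -0.0367, 0.0822]
orientation: [0.0, 1.573, -0.0]
ft_force: [-12.1, -2.2, 5.0]
width: -0.0001
```

>>> arm_command --plan "0.1 0 0 0 0; 0.1 0 0 0 0"

```text
time_s: 13.08
tcp_pos: [0.5974, -0.0367, 0.0821]
orientation: [0.001, 1.575, -0.0]
ft_force: [-16.3, -1.8, 8.1]
width: 0.0002
```

The knob is at the end wall: 12 to 16 N with the motion stalled. Now I back straight off, then go up and away.

>>> arm_command --plan "-0.5 0 0 0 0; -2 0 0 0 0; -4 0 0 0 0; -5 0 3 0 0; -5 0 7 0 0; -5 0 12 0 0; -8 5 14 0 0; -11 10 14 0 0"

```text
time_s: 14.08
tcp_pos: [0.4892, 0.0648, 0.2238]
orientation: [0.002, 1.567, 0.001]
ft_force: [1.3, 1.7, -0.6]
width: 0.0001
```

>>> arm_command --plan "-2 5 0 0 0; -4 10 0 0 0; -6 15 0 0 0; -8 20 0 0 0; -10 25 0 0 0; -12 30 0 0 0; -12 30 0 0 0"

```text
time_s: 14.95
tcp_pos: [0.367, 0.3673, 0.222]
orientation: [-0.003, 1.571, 0.007]
ft_force: [0.3, -2.4, 0.2]
width: 0.0003
```

```bash
python3 - <<'E'
from h import *
c=capture("top"); d=capture("side")
a=cv2.resize(c["frame"][90:270,180:400],(660,540),interpolation=cv2.INTER_CUBIC)
cv2.imwrite("pics/t7.png",cv2.cvtColor(a,cv2.COLOR_RGB2BGR))
cv2.imwrite("pics/s7.png",cv2.cvtColor(cv2.resize(d["frame"][140:290,170:350],None,fx=4,fy=4,interpolation=cv2.INTER_CUBIC),cv2.COLOR_RGB2BGR))
g=c["frame"].mean(2).astype(int); print(g[172:200,266:286])
s=state();print(s["time_s"],s["tcp_pos"],s["ft_force"])
E
```

```text
[[239 240 239 239 241 240 240 241 240 240 239 241 241 240 240 240 241 240
  240 240]
 [240 241 240 240 239 240 239 239 240 240 240 241 239 239 238 239 239 240
  240 239]
 [240 240 239 239 240 240 240 239 238 239 240 240 241 240 240 240 239 241
  240 239]
 [239 239 240 239 239 238 236 222 221 226 229 236 239 241 240 241 240 240
  239 240]
 [238 232 231 231 230 215 205 145 138 164 173 217 237 238 240 240 240 240
  241 240]
 [230 216 212 210 191 129  90  69  68  74  87 139 215 238 239 240 241 240
  240 240]
 [217 208 208 200 147  72  53  50  57  55  56  76 145 232 239 239 239 241
  240 240]
 [213 208 205 184 103  60  54  52  57  56  56  58  98 213 238 240 239 241
  240 239]
 [214 207 201 162  80  53  55  57  57  56  56  58  74 162 235 240 240 240
  240 240]
 [212 207 203 146  71  55  57  59  58  59  56  57  81 167 235 239 240 240
  241 240]
 [212 207 200 131  60  56  60  54  57  62  59  59  93 206 238 240 239 240
  240 240]
 [224 212 205 157  69  46  57  56  61  63  61  64 124 231 240 240 240 240
  239 240]
 [237 225 210 197 108  49  48  53  55  57  55  77 188 237 240 240 240 240
  241 
[... 659 characters left out ...]
38 239 239 241
  239 240]
 [241 239 240 240 237 194 126 110 114 109 107 129 215 220 219 230 239 240
  234 234]
 [240 239 240 240 238 193 127 111 114 112 109 112 146 147 147 212 238 238
  232 229]
 [240 239 239 240 236 185 122 110 112 114 109 112 117 117 127 212 238 239
  239 238]
 [239 240 239 240 235 168 122 112 113 111 111 114 111 114 126 209 237 240
  239 239]
 [241 240 240 240 236 167 118 109 112 113 112 111 112 112 128 215 238 240
  241 240]
 [239 241 239 240 236 168 122 117 123 119 118 115 117 116 130 211 237 240
  240 240]
 [239 240 239 240 237 188 164 159 163 161 161 156 151 149 157 216 236 237
  238 238]]
15.05 [0.36908748 0.3636284  0.22235893] [-0.02152227 -0.3458747  -0.09111096]
```

View pics/t7.png

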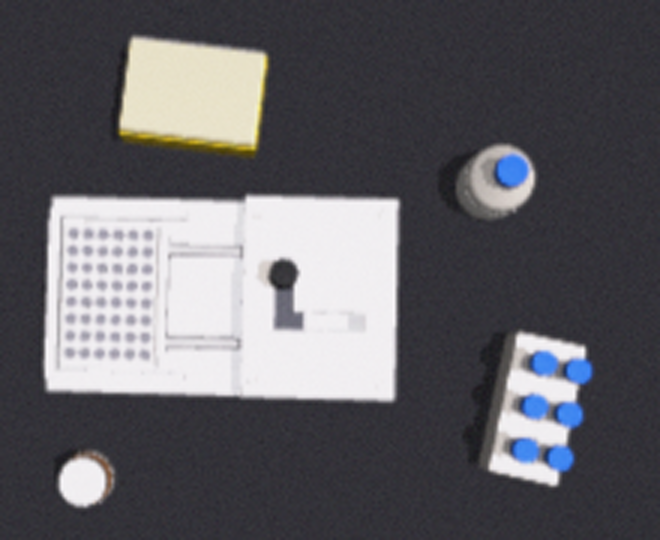

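View pics/s7.png

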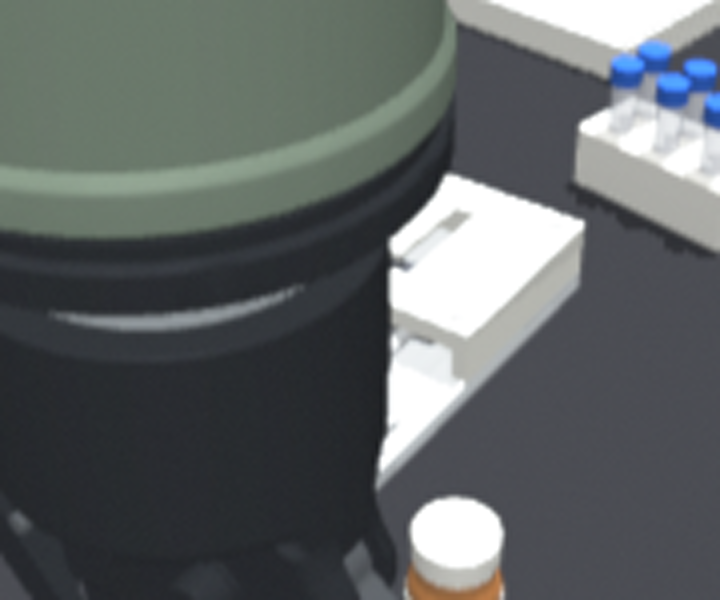

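```bash
python3 - <<'E'
from h import *
c=capture("top")
print("knob",onplane(c,274.2,180.7,.091))
cb=.0135
g=c["frame"].mean(2)
sub=g[168:212,200:234]
m=((sub>100)&(sub<205)).astype(np.uint8); n,l,st,ce=cv2.connectedComponentsWithStats(m)
P=[ce[i]+[200,168] for i in range(1,n) if 3<=st[i,4]<=14]; P=np.array(P); print(len(P),P[:,0].min(),P[:,0].max())
print("well cols",np.round(np.sort(P[:,0])[::6],1)); mu=(P[:,0].min()+P[:,0].max())/2
print("plate clamp-x",onplane(c,mu,190,.0265)[1]-cb)
E
```

```text
knob [ 0.62050421 -0.03778872  0.091     ]
48 202.8 229.0
well cols [202.8 203.8 208.5 213.  217.5 218.7 223.5 228.1]
plate clamp-x 0.09742990449532947
```

```bash
python3 -c "
from plant import *
print(close_job())"
```

```text
the job is handed in; nothing more can be done
None
```

The clamp is locked and the job is handed in at about 15 s. With closed fingers I pushed the knob along the long leg until it stopped at the corner (about 11 N). I then went round it and pushed it sideways to the end wall (about 12–16 N). It was never gripped or lifted, and the arm ended well clear of everything.

Last checks, from the top camera:
- **Knob:** it is at (0.6205, -0.0378), about 60 mm along the long leg and 37.5 mm along the short leg from its first measured position. That matches the end wall at 37 mm.
- **Plate:** its centre is at 97.4 mm along the clamp's x, against 97 mm expected at the far stop.
- **Bystanders:** the rack, bottle, tip box and jar look unmoved and upright. I compared pictures by eye and did not measure their positions.

Nothing disagreed beyond the roughly 2 mm camera calibration. The arm blocked the side camera's view of the knob and plate at the end, so those final positions come from the top view only.

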